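# Set up the bench tablet on its folding stand

### The job

The tablet is needed at the bench: first take the white timer off the folded stand and set it flat in the blue tray, then lift the stand's blue back by its orange tab until it snaps fully open and let go of it. Then take the tablet out of its charging dock and set it upright on the stand, centred, lower edge behind the two black foot stops, leaning against the open back with its screen to the front. Set the things down rather than dropping them, and leave everything else standing where it is.

Things in the scene. Friction and masses are not known exactly. Their poses are not given: they have to be found in the camera images.
- stand: Aluminium base of the folding tablet stand, fixed: 145 (x) x 150 (y) mm, top 20 mm above the bench. Origin at the centre of its underside, z up; front = own -x (roughly away from the robot). Two black foot stops, 24 mm wide, centred at y = +/-54 mm, 16 mm high, rear faces at x = -17.5 mm: the tablet's lower edge stands on the base behind them.
- stand_seat (a point): Fixed point on the stand, axes of stand, at x = -1.5, y = 0, z = 22 mm in that frame: where the middle of the tablet's lower edge (tablet_foot) comes to rest when it stands there with its face flat against the open back, leaning 25 degrees towards the base's +x.
- stand_hinge (a point): Middle of the hinge line of the stand's blue back, axes of stand; the line runs along y, at x = +12.5 mm of the base, 30 mm above the bench. The back is a plate 70 mm wide (y), 8 mm thick, reaching from 8 to 85 mm from this line.
- stand_back (a joint): Angle (rad) of the stand's back. 0 = folded flat forward over the base; grows as its free edge is lifted up and over towards the base's +x; 2.007 = open at its stop, leaning back 25 degrees. Over-centre spring: pulls towards folded below about 1.2, snaps open by itself above; about 3 N at the tab lifts it off the folded stop.
- stand_tab (a point): Point on the centre line of the orange pull tab, 112 mm from the hinge line; moves with the back. Tab: 14 mm wide (y), 10 mm thick, 85 to 130 mm from the hinge line, in the middle of the free edge. Folded, it juts level beyond the base's front, 30 mm above the bench, nothing under it. Axes: x towards the hinge, y along the hinge, z up when folded.
- timer_centre (a point): Centre of the small white timer, 54 (own x) x 42 (own y) x 16 (z) mm, 50 to 100 g, z up. At the start it lies loose and flat on the folded back, whose upper face is then 34 mm above the bench.
- tray: Blue open tray, 150 (own x) x 100 (own y) mm, 35 mm high, walls and floor 4 to 5 mm thick, fixed to the bench. Origin at the centre of its underside.
- dock: White charging dock, fixed, where the tablet starts. Base and foot stops shaped and placed as the stand's, same frame (front = own -x). Its fixed back plate, 90 mm wide, leans 25 degrees towards own +x and stands behind the lower 110 mm of the tablet. The tablet stands in it just as it shall stand on the open stand.
- tablet_centre (a point): Centre of the tablet in its yellow case: 132 wide (own y) x 200 tall (own z) x 11 thick (own x) mm, 280 to 460 g. Own z runs from the lower to the upper edge; the screen faces own -x. At the start it leans in the dock, own z 25 degrees from vertical.
- tablet_foot (a point): Middle of the tablet's lower edge, 100 mm below tablet_centre along the tablet's z; same axes.
- reagent_bottle: Bystander, loose: upright white bottle with blue cap, 60 mm across, 150 mm tall, beside the stand. Origin at the centre of its underside.
- tube_rack: Bystander, loose: small orange tube rack, 80 x 40 mm, 55 mm tall, on the other side of the stand. Origin at the centre of its underside.
- amber_bottle: Bystander, loose: upright amber bottle with black cap, 60 mm across, 130 mm tall, beside the dock. Origin at the centre of its underside.
- beaker: Bystander, loose: open glass beaker, 66 mm across, 85 mm tall, on the other side of the dock. Origin at the centre of its underside.
- white_jar: Bystander, loose: white jar with red cap, 76 mm across, 85 mm tall, beyond the tray. Origin at the centre of its underside.
- tip_box: Bystander, loose: blue pipette-tip box with clear lid, 70 x 110 mm, 62 mm tall, beyond the tray. Origin at the centre of its underside.
- slide_box: Bystander, loose: flat green box with white lid, 52 x 82 mm, 32 mm tall, beyond the tray. Origin at the centre of its underside.
Things that resemble listed ones, but are neither listed nor needed, are in the scene too. Leave any purple look-alike of the part that bears tablet_centre alone.

How it is judged:
On the way, in this order (a step that is already met when the one before it is completed fails the run):
1. the timer lies in the tray, released, with the stand still folded (x of timer_centre in the frame of tray between -0.075 and 0.075 m and y of timer_centre in the frame of tray between -0.05 and 0.05 m and z of timer_centre in the frame of tray below 0.032 m and angle between timer_centre's own z axis and vertical below 0.4 rad and contact force between the fingers and timer below 0.05 N and value of joint stand_back below 0.3 rad and linear speed of timer below 0.05 m/s), for 0.2 s.
2. the stand's back is snapped open and let go, with the tablet not yet on the stand (value of joint stand_back above 1.9 rad and contact force between the fingers and stand below 0.05 N and horizontal distance between tablet_foot and stand above 0.1 m), for 0.2 s.
3. the tablet stands on the open stand, released (x of tablet_foot in the frame of stand between -0.022 and 0.012 m and y of tablet_foot in the frame of stand between -0.02 and 0.02 m and z of tablet_foot in the frame of stand between 0.012 and 0.032 m and y of tablet_centre in the frame of stand between -0.02 and 0.02 m and angle between tablet_centre's own z axis and vertical between 0.3 and 0.6 rad and angle between the y axis of tablet_centre and the y axis of stand, either way round below 0.17 rad and x of tablet_centre in the frame of stand above 0.02 m and x of stand_tab in the frame of tablet_centre above 0 m and value of joint stand_back above 1.9 rad and contact force between the fingers and tablet below 0.05 N), for 0.2 s.
At the end, for the whole second after the job is handed in: Timer flat inside the tray; stand's back open (joint above 1.9); tablet released, at rest on the base behind the foot stops (lower edge 12 to 32 mm up), leaning back 17 to 34 degrees, centred within 20 mm, square within 0.17 rad, screen to the stand's front; all released (all of step 3 and x of timer_centre in the frame of tray between -0.075 and 0.075 m and y of timer_centre in the frame of tray between -0.05 and 0.05 m and z of timer_centre in the frame of tray below 0.032 m and angle between timer_centre's own z axis and vertical below 0.4 rad and linear speed of each of tablet, timer below 0.02 m/s and contact force between the fingers and timer below 0.05 N and contact force between the fingers and stand below 0.05 N); the robot touches nothing.
It fails at once if a bystander is pushed more than 30 mm or tipped (distance of any of reagent_bottle, tube_rack, amber_bottle, beaker, white_jar, tip_box, slide_box from where it was at the start of the episode above 0.03 m or angle between any of reagent_bottle, tube_rack, amber_bottle, beaker, white_jar, tip_box, slide_box's own z axis and vertical above 0.35 rad).
It fails at once if the tablet is dropped (linear speed of tablet above 0.7 m/s and contact force between the fingers and tablet below 0.05 N).
It fails at once if the timer is dropped or flung (linear speed of timer above 0.8 m/s and contact force between the fingers and timer below 0.05 N).
It also fails if it takes over 72 s, if anything falls off the work surface, if the arm or the gripper's body presses on something with over 40 N, if the wrist force passes 120 N, or if a joint passes its speed limit or range.

### The arm

A 7-joint arm with a two-finger parallel gripper is mounted at the origin on the work surface. World frame = base frame: x ahead of the robot, y to its left, z up, the work surface at z = 0. Lengths are in m, angles in rad, forces in N, time in s.
With the tool pointing down it reaches from about 0.4 to 0.875 m from the base axis. Payload 19.3 kg.
Tool frame: the origin (TCP) lies between the finger pads; the fingertips stand bot.tcp_to_tips ahead of it and the grasp point (between the pads) is the TCP (bot.tcp_to_tips is the distance from the TCP to the fingertips, in m); z points along the fingers, y is the line along which they close (so a half turn about z gives the same grasp; the last joint's range is limited). The gripper opens to 85 mm and grips with 20 to 120 N. Pads are 22 mm wide; open, the fingers measure 114 mm over their backs; the gripper's body (76 mm by 85 mm) begins 54 mm behind the grasp point. The pads swing forward as they close: fully open they stand 13 mm farther back than shut.
Start: joints at [1.051, 0.521, -0.036, 1.599, 0.021, 1.021, -0.113], TCP at [0.272, -0.563, 0.25] pointing down, gripper open.
Joint ranges: [-2.91, 2.91], [-0.3, 2.13], [-1.5, 1.42], [0.17, 2.43], [-1.26, 4.41], [0.16, 1.93], [-2.52, 2.52]. Speed limits (rad/s): [1.89, 1.89, 2.39, 2.39, 3.01, 3.01, 3.01].

### API

Orientations are given as [roll, pitch, yaw] about the fixed x, y, z axes, in that order (R = Rz(yaw) Ry(pitch) Rx(roll)).
In Python, from workcell import telemetry, grab_frame, bot gives the robot as it stands. The module is installed in compiled form; this text tells all that it offers.
- The arm moves only by the shell command python3 -m crank 'ROWS' [FORCE]. ROWS is text: rows parted by semicolons, each of 7 numbers parted by spaces: the finger opening in m, from 0 to 0.0854, then the shift along the tool's x, y, z in m, then the turn, a rotation vector about the tool's x, y, z in degrees. A call has exactly 8 rows; each row shifts and turns the commanded pose from where the row before left it, along the tool's axes as they then stand; what a row does not reach is not made up. A row lasts 1/12 s, in which the tool goes at most 41.7 mm and 7.16 degrees, less where a joint would pass 70% of its speed; a pose out of reach is approached as far as the arm can. A call with a gripper value outside its range is refused whole. The fingers move at their own pace and stop on an object; FORCE is the grip in N (left out, the last holds). Time passes only in rows, so rows that do not move let the fingers close, or fill a call up. It gives the time, the measured TCP pose, the force, the opening and the grip force at its end, in the units of the state.
- telemetry.observe(): the state, without advancing time (a new reading comes with each control period).
- grab_frame(name): name is "side" or "top" or "wrist"; returns a dict with "pixels" (420x560x3 uint8, red, green, blue), "depth" (420x560 float32, m along the optical axis (not along the pixel's ray), 0 where there is no reading), "vertical_fov" (degrees; the focal length in pixels is half the picture's height over the tangent of half this angle, whatever the lens; pixels are square), "cx", "cy" (the principal point, pixels), "R" (3x3) and "t" (3): a world point X has camera coordinates R X + t; the wrist camera has in their place "hand_eye" (4x4, takes a point from camera to tool coordinates, whose origin is the TCP and whose axes are the flange's). Camera axes: x right, y down, z forward; pixel columns grow to the right and rows downward; lengths in m; the calibration is good to about 2 mm. A picture is of the moment at which its call begins: read the wrist's pose just before it.
- bot.job_done(): hands the job in; it is judged then, once.
The state is a dict: "clock": time; "qpos": joint angles; "qd": joint speeds; "joint_efforts": joint torques, N m; "position": TCP position; "tool_rot": TCP orientation; "force": force on the tool from outside, world axes, zero at the start; "moment": the same for the moment, N m; "grip_width": finger opening in m; "finger_force": force on a finger pad.
Only numpy, scipy, OpenCV 4.12 (cv2) and the standard library are available. Lean on these libraries where they do the work, as an engineer would, in place of code of your own. Each camera call takes 0.05 s, during which the arm holds its last target. There are 200 camera calls.

## Working session

There is one attempt and no reset: what is moved stays moved. The work goes in short steps, Python scripts to look and compute and a shell command to move; the robot and the scene stay as the last step left them, time stands still between calls to the robot, and variables do not carry over. Pictures are saved under pics/ and viewed, at most 10 in all, crops included, and the job is handed in when it is done.

```bash
mkdir -p pics; cat > h.py <<'E'
import numpy as np, cv2
from scipy.spatial.transform import Rotation as Ro
from workcell import telemetry, grab_frame, bot
def K(f):
    h,w=f["pixels"].shape[:2]; return h/2/np.tan(np.radians(f["vertical_fov"])/2)
def pose():
    s=telemetry.observe(); return np.array(s["position"]),Ro.from_euler('xyz',s["tool_rot"]).as_matrix()
def grab(n):
    p,R=pose(); f=grab_frame(n)
    if n=="wrist":
        T=np.eye(4);T[:3,:3]=R;T[:3,3]=p; T=T@np.array(f["hand_eye"]); f["C"]=T
    else:
        T=np.eye(4);T[:3,:3]=np.array(f["R"]).T;T[:3,3]=-T[:3,:3]@np.array(f["t"]); f["C"]=T
    return f
def cloud(f):
    k=K(f);h,w=f["depth"].shape;v,u=np.mgrid[:h,:w];d=f["depth"]
    P=np.stack([(u-f["cx"])/k*d,(v-f["cy"])/k*d,d],-1); P=P@f["C"][:3,:3].T+f["C"][:3,3]
    P[d==0]=np.nan; return P
def ray(f,u,v,z):
    k=K(f);d=f["C"][:3,:3]@np.array([(u-f["cx"])/k,(v-f["cy"])/k,1]);c=f["C"][:3,3]
    return c+d*(z-c[2])/d[2]
def save(f,n): cv2.imwrite("pics/"+n,f["pixels"][:,:,::-1])
E
python3 - <<'E'
from h import *
for n in("top","side"):
    f=grab(n);save(f,n+".png");print(n,f["C"].round(3).tolist(),K(f),f["cx"],f["cy"],(f["depth"]>0).mean())
    np.save(n+"_cloud.npy",cloud(f));np.save(n+"_px.npy",f["pixels"])
s=telemetry.observe();print(s,bot.tcp_to_tips)
f=grab("wrist");print(f["hand_eye"])
E
```

```text
top [[0.011, -0.992, 0.125, 0.332], [-1.0, -0.011, 0.001, -0.017], [0.0, -0.125, -0.992, 1.339], [0.0, 0.0, 0.0, 1.0]] 508.30117923059936 282.61036937008384 216.65878925277926 0.996016156462585
side [[-0.936, -0.248, 0.25, 0.201], [-0.352, 0.625, -0.697, 0.819], [0.016, -0.74, -0.672, 0.889], [0.0, 0.0, 0.0, 1.0]] 389.1697282707556 272.73633525763836 216.4886560562279 0.9961607142857143
{'clock': 0.1, 'qpos': array([ 1.05078947,  0.52192409, -0.03632679,  1.59995583,  0.02119194,
        1.02109385, -0.11277676]), 'qd': array([ 0.00076445, -0.0009243 ,  0.00171596, -0.00140435, -0.00063104,
        0.00090305, -0.0013893 ]), 'joint_efforts': array([ 3.47543872e-03, -9.28498793e+01,  1.98359929e+00, -3.70533085e+01,
        1.80895423e-02,  5.38085136e-03, -5.32336526e-05]), 'position': array([ 0.2715936 , -0.56258998,  0.24980044]), 'tool_rot': array([-3.14059818e+00,  6.31629013e-05,  4.49814472e-01]), 'force': array([ 1.20007205, -0.25603224, -0.66804632]), 'moment': array([ 4.52425643e-02,  8.86135190e-05, -8.45911914e-03]), 'finger_force': 0.0, 'grip_width': 0.08573946440673717} 0.019
[[ 4.77743259e-04 -9.61738118e-01 -2.73970007e-01  6.98380132e-02]
 [ 9.99999670e-01  2.79484072e-04  7.62684273e-04  1.35970696e-04]
 [-6.56932283e-04 -2.73970281e-01  9.61737934e-01 -1.22934280e-01]
 [ 0.00000000e+00  0.00000000e+00  0.00000000e+00  1.00000000e+00]]
```

View pics/top.png

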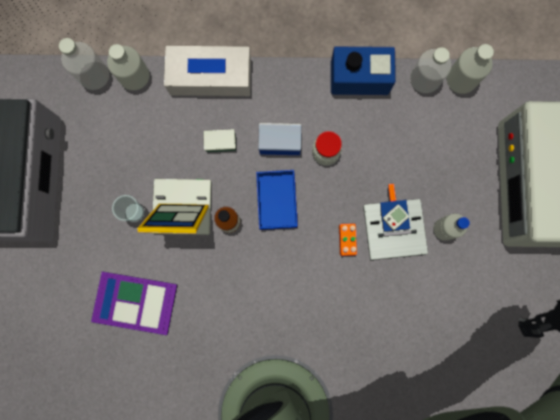

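View pics/side.png

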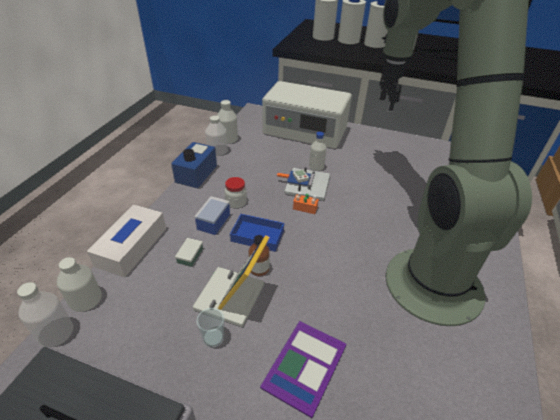

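The top view shows the stand near px (395,230), with the timer on it at (397,217) and the tab at (392,192). The tray is near (277,200), the dock near (182,208) and the yellow tablet's top edge near (172,233). The purple decoy is at (135,303). The side view agrees.

```bash
python3 - <<'E'
from h import *
f=grab("top");P=cloud(f);I=f["pixels"];H=cv2.cvtColor(I,cv2.COLOR_RGB2HSV)
def rect(name,m,z,roi):
    M=np.zeros(m.shape,np.uint8);a,b,c,d=roi;M[b:d,a:c]=m[b:d,a:c]
    cs,_=cv2.findContours(M,0,2);
    if not cs:print(name,'none');return
    c=max(cs,key=cv2.contourArea)
    q=np.array([ray(f,u,v,z)[:2] for u,v in c[:,0].astype(float)]).astype(np.float32)
    (x,y),(w,h),a=cv2.minAreaRect(q);bx=cv2.boxPoints(((x,y),(w,h),a))
    zz=np.nanmedian(P[M>0][:,2])
    print(name,np.round([x,y,w,h,a,zz],4),len(c),np.round(bx,3).tolist())
hue,sat,val=H[...,0],H[...,1],H[...,2]
Z=P[...,2]
rect("stand base",(Z>.012)&(Z<.028),.02,(355,180,432,265))
rect("timer",(Z>.042)&(Z<.06),.05,(380,195,415,235))
rect("back",(hue>100)&(hue<125)&(sat>120),.034,(375,195,420,240))
rect("tab",(hue<15)&(sat>150),.035,(380,175,402,202))
rect("tray",(Z>.025)&(Z<.045),.035,(250,160,305,236))
rect("traycol",(hue>100)&(hue<125)&(sat>120),.035,(250,160,305,236))
rect("dock base",(Z>.012)&(Z<.028),.02,(145,170,220,255))
y=(hue>18)&(hue<32)&(sat>150);M=np.zeros_like(y);M[195:245,130:220]=y[195:245,130:220]
Q=P[M];Q=Q[~np.isnan(Q[:,0])]
print("tablet",Q.min(0).round(3),Q.max(0).round(3),len(Q))
A=M&(Z>.03)
M2=np.zeros_like(Z,bool);M2[195:240,135:215]=1
# all tablet face pts: between
B=P[M2&(Z>.05)&(Z<.25)]
for it in range(5):
    c=np.median(B,0) if it==0 else B.mean(0);u,s,vt=np.linalg.svd(B-c,full_matrices=False);n=vt[2];n=n*np.sign(n[2]);B=B[np.abs((B-c)@n)<.006]
print("plane",c.round(3),n.round(3),len(B))
T=Q[Q[:,2]>Q[:,2].max()-.02];l=T[np.argmax(T[:,1])];r=T[np.argmin(T[:,1])];print("top ends",l.round(3),r.round(3))
E
```

```text
stand base [ 0.4709 -0.3084  0.1449  0.1512  6.5437  0.0208] 93 [[0.38999998569488525, -0.24199999868869781], [0.40799999237060547, -0.3919999897480011], [0.5509999990463257, -0.375], [0.5339999794960022, -0.22499999403953552]]
timer [ 0.4984 -0.304   0.0417  0.0551 41.4295  0.0509] 23 [[0.46399998664855957, -0.296999990940094], [0.5009999871253967, -0.33799999952316284], [0.5320000052452087, -0.3109999895095825], [0.4959999918937683, -0.27000001072883606]]
back [ 0.5271 -0.3019  0.032   0.0671 12.9339  0.0352] 21 [[0.5040000081062317, -0.27300000190734863], [0.5189999938011169, -0.33799999952316284], [0.550000011920929, -0.3310000002384186], [0.5350000262260437, -0.26600000262260437]]
tab [ 0.5651 -0.2978  0.0432  0.0159  6.0967  0.0355] 16 [[0.5429999828338623, -0.2919999957084656], [0.5440000295639038, -0.30799999833106995], [0.5870000123977661, -0.30300000309944153], [0.5860000252723694, -0.2879999876022339]]
tray [5.443e-01 1.600e-03 1.507e-01 9.990e-02 3.983e+00 3.440e-02] 26 [[0.4659999907016754, 0.04600000008940697], [0.4729999899864197, -0.05299999937415123], [0.6230000257492065, -0.0430000014603138], [0.6159999966621399, 0.05700000002980232]]
traycol [5.423e-01 1.000e-03 1.527e-01 9.900e-02 3.983e+00 5.200e-03] 33 [[0.46299999952316284, 0.04500000178813934], [0.4699999988079071, -0.05400000140070915], [0.621999979019165, -0.0430000014603138], [0.6150000095367432, 0.0560000017285347]]
dock base [0.5235 0.2507 0.1457 0.1503 0.6365 0.0201] 77 [[0.44999998807907104, 0.32499998807907104], [0.45100000500679016, 0.17499999701976776], [0.597000002861023, 0.17599999904632568], [0.5960000157356262, 0.3269999921321869]]
tablet [ 0.438  0.179 -0.004] [0.525 0.367 0.21 ] 608
plane [0.478 0.245 0.142] [ 0.9   -0.006  0.435] 1437
top ends [0.447 0.311 0.203] [0.442 0.179 0.199]
```

```bash
cat >> h.py <<'E'
def go(p,R):
    "shift in present tool axes (translate first), then rotation vector (deg) in tool axes"
    q,S=pose(); print("pos",q.round(4),"shift",(S.T@(np.array(p)-q)).round(4),"turn",np.degrees(Ro.from_matrix(S.T@R).as_rotvec()).round(2))
def down(yaw): return Ro.from_euler('xyz',[180,0,yaw],degrees=True).as_matrix()
E
python3 -m crank '0.065 .0316 -.0134 0 0 0 0;0.065 .0316 -.0134 0 0 0 0;0.065 .0316 -.0134 0 0 0 0;0.065 .0316 -.0134 0 0 0 0;0.065 .0316 -.0134 0 0 0 0;0.065 .0316 -.0134 0 0 0 0;0.065 .0316 -.0134 0 0 0 0;0.065 .0316 -.0134 0 0 0 0' 40
python3 -m crank '0.065 .0316 -.0134 0 0 0 0;0.065 .0316 -.0134 0 0 0 0;0.065 0 0 0 0 0 6.8;0.065 0 0 0 0 0 6.8;0.065 0 0 0 0 0 6.8;0.065 0 0 0 0 0 6.8;0.065 0 0 0 0 0 6.8;0.065 0 0 0 0 0 6.8'
python3 -m crank '0.065 0 0 0.03 0 0 6.8;0.065 0 0 0.03 0 0 6.8;0.065 0 0 0.03 0 0 6.8;0.065 0 0 0 0 0 6.8;0.065 0 0 0 0 0 6.4;0.065 0 0 0 0 0 0;0.065 0 0 0 0 0 0;0.065 0 0 0 0 0 0'
python3 - <<'E'
from h import *
go([.498,-.304,.13],down(-48.6))
f=grab("wrist");save(f,"w1.png");P=cloud(f);Z=P[...,2]
m=((Z>.043)&(Z<.058)&(abs(P[...,0]-.498)<.05)&(abs(P[...,1]+.304)<.05)).astype(np.uint8)
c=max(cv2.findContours(m,0,2)[0],key=cv2.contourArea)
q=np.array([ray(f,u,v,.05)[:2] for u,v in c[:,0].astype(float)],np.float32);print(cv2.minAreaRect(q),np.nanmedian(Z[m>0]))
E
```

```text
clock: 0.87
position: [0.4536, -0.355, 0.2503]
tool_rot: [-3.142, 0.0, 0.45]
force: [0.9, 0.5, 0.1]
grip_width: 0.0649
finger_force: 0.0
clock: 1.53
position: [0.498, -0.3047, 0.2502]
tool_rot: [-3.142, 0.0, -0.268]
force: [0.7, 0.0, -0.0]
grip_width: 0.065
finger_force: 0.0
clock: 2.2
position: [0.4982, -0.3047, 0.1605]
tool_rot: [-3.141, -0.0, -0.845]
force: [-0.1, -0.2, 0.5]
grip_width: 0.0651
finger_force: 0.0
pos [ 0.4982 -0.3047  0.1605] shift [-0.0007 -0.0004  0.0305] turn [-0.01 -0.02  0.21]
((0.5015119314193726, -0.3051503300666809), (0.041288360953330994, 0.05334221571683884), 41.624229431152344) 0.04958442727483334
```

View pics/w1.png

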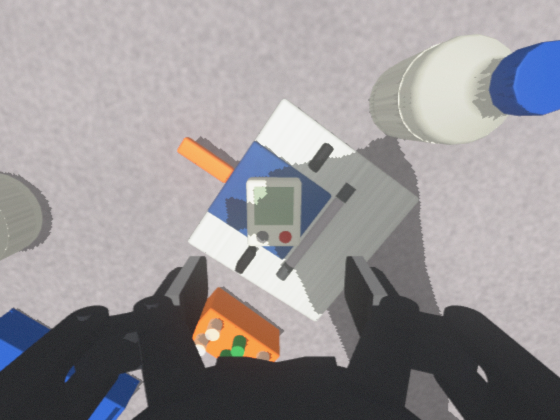

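The wrist view shows the timer at px (273,212), square to the fingers and between them. I'll descend and grip.

```bash

python3 -m crank '0.065 .001 -.0015 .025 0 0 0;0.065 0 0 .025 0 0 0;0.065 0 0 .025 0 0 0;0.065 0 0 .02 0 0 0;0.065 0 0 .006 0 0 0;0.065 0 0 .003 0 0 0;0.065 0 0 0 0 0 0;0.065 0 0 0 0 0 0'
python3 -m crank '0.03 0 0 0 0 0 0;0.03 0 0 0 0 0 0;0.03 0 0 0 0 0 0;0.03 0 0 0 0 0 0;0.03 0 0 0 0 0 0;0.03 0 0 0 0 0 0;0.03 0 0 0 0 0 0;0.03 0 0 -.02 0 0 0'
```

```text
clock: 2.92
position: [0.5004, -0.305, 0.0575]
tool_rot: [-3.141, -0.001, -0.848]
force: [-0.4, -0.6, 0.0]
grip_width: 0.0651
finger_force: 0.0
clock: 3.58
position: [0.4988, -0.3038, 0.0747]
tool_rot: [3.141, 0.003, -0.848]
force: [-1.1, 0.9, -1.3]
grip_width: 0.0409
finger_force: 41.7
```

```bash

python3 -m crank '0.03 0 0 -.03 0 0 0;0.03 0 0 -.03 0 0 0;0.03 -.0248 -.0295 0 0 0 0;0.03 -.0248 -.0295 0 0 0 0;0.03 -.0248 -.0295 0 0 0 0;0.03 -.0248 -.0295 0 0 0 0;0.03 -.0248 -.0295 0 0 0 0;0.03 -.0248 -.0295 0 0 0 0'
python3 -m crank '0.03 -.0248 -.0295 0 0 0 0;0.03 -.0248 -.0295 0 0 0 0;0.03 0 0 0 0 0 6.2;0.03 0 0 0 0 0 6.2;0.03 0 0 0 0 0 6.2;0.03 0 0 0.01 0 0 6.2;0.03 0 0 .02 0 0 6.2;0.03 0 0 .02 0 0 6.2'
python3 -m crank '0.03 0 0 .02 0 0 0;0.03 0 0 .01 0 0 0;0.03 0 0 .005 0 0 0;0.03 0 0 0 0 0 0;0.03 0 0 0 0 0 0;0.03 0 0 0 0 0 0;0.03 0 0 0 0 0 0;0.03 0 0 0 0 0 0'
python3 - <<'E'
from h import *
go([.545,.0015,.030],down(-86))
E
```

```text
clock: 4.25
position: [0.5345, -0.0741, 0.137]
tool_rot: [-3.141, -0.001, -0.849]
force: [1.3, 0.3, -0.9]
grip_width: 0.0411
finger_force: 41.8
clock: 4.92
position: [0.5468, 0.0008, 0.087]
tool_rot: [-3.138, 0.0, -1.502]
force: [-0.3, 1.0, -1.4]
grip_width: 0.0406
finger_force: 41.8
clock: 5.58
position: [0.5462, 0.0003, 0.052]
tool_rot: [-3.14, 0.0, -1.498]
force: [-0.4, 0.2, -0.9]
grip_width: 0.041
finger_force: 41.8
pos [5.462e-01 3.000e-04 5.200e-02] shift [-0.0012  0.0011  0.022 ] turn [-0.07  0.03  0.17]
```

```bash

python3 -m crank '0.03 0 0 .010 0 0 0;0.03 0 0 .006 0 0 0;0.03 0 0 .004 0 0 0;0.03 0 0 .0015 0 0 0;0.03 0 0 0 0 0 0;0.03 0 0 0 0 0 0;.055 0 0 0 0 0 0;.055 0 0 0 0 0 0'
python3 -m crank '0.055 0 0 0 0 0 0;0.055 0 0 0 0 0 0;0.055 0 0 -.02 0 0 0;0.055 0 0 -.03 0 0 0;0.055 0 0 -.03 0 0 0;0.055 0 0 -.03 0 0 0;0.055 0 0 -.03 0 0 0;0.055 0 0 0 0 0 0'
python3 - <<'E'
from h import *
f=grab("wrist");P=cloud(f);Z=P[...,2]
I=f["pixels"].astype(int)
m=((Z>.012)&(Z<.03)&(abs(P[...,0]-.545)<.06)&(abs(P[...,1])<.035)&(I.min(-1)>60)).astype(np.uint8)
c=max(cv2.findContours(m,0,2)[0],key=cv2.contourArea)
q=np.array([ray(f,u,v,.021)[:2] for u,v in c[:,0].astype(float)],np.float32);print(cv2.minAreaRect(q),np.nanpercentile(Z[m>0],[5,50,95]))
E
```

```text
clock: 6.25
position: [0.5459, 0.0004, 0.03]
tool_rot: [-3.141, 0.0, -1.498]
force: [0.2, -0.3, -0.3]
grip_width: 0.0549
finger_force: 0.0
clock: 6.92
position: [0.5475, 0.0001, 0.1743]
tool_rot: [-3.136, 0.0, -1.498]
force: [1.0, 0.8, -0.7]
grip_width: 0.0553
finger_force: 0.0
((0.5464420318603516, -0.0004219822585582733), (0.04113752767443657, 0.05275345221161842), 4.457247257232666) [0.01754079 0.01966255 0.02107576]
```

```bash

python3 -m crank '0.04 .0372 0 0 0 0 0;0.04 .0372 0 0 0 0 0;0.04 .0372 0 0 0 0 0;0.04 .0372 0 0 0 0 0;0.04 .0372 0 0 0 0 0;0.04 .0372 0 0 0 0 0;0.04 .0372 0 0 0 0 0;0.04 .0372 0 0 0 0 0'
python3 -m crank '0.04 0 0 0 0 0 -7.1;0.04 0 0 0 0 0 -7.1;0.04 0 0 0 0 0 -7.1;0.04 0 0 0 0 0 -7.1;0.04 0 0 0 0 0 -7.1;0.04 0 0 0 0 0 -7.1;0.04 0 0 0 0 0 -7.1;0.04 0 0 0 0 0 -7.1'
python3 -m crank '0.04 0 0 0 0 0 -7.1;0.04 0 0 0.01 0 0 -7.1;0.04 0 0 .01 0 0 -7.1;0.04 0 0 .01 0 0 -7.1;0.04 0 0 .01 0 0 -7.1;0.04 0 0 .01 0 0 0;0.04 0 0 0 0 0 0;0.04 0 0 0 0 0 0'
python3 - <<'E'
from h import *
go([.5699,-.2968,.034],down(6.5))
f=grab("wrist");save(f,"w2.png");P=cloud(f);Z=P[...,2];H=cv2.cvtColor(f["pixels"],cv2.COLOR_RGB2HSV)
m=((Z>.026)&(Z<.045)&(abs(P[...,0]-.57)<.05)&(abs(P[...,1]+.297)<.03)&(H[...,0]<17)&(H[...,1]>140)).astype(np.uint8)
c=max(cv2.findContours(m,0,2)[0],key=cv2.contourArea)
q=np.array([ray(f,u,v,.035)[:2] for u,v in c[:,0].astype(float)],np.float32);print(cv2.minAreaRect(q),cv2.boxPoints(cv2.minAreaRect(q)))
E
```

```text
clock: 7.63
position: [0.567, -0.2982, 0.169]
tool_rot: [3.141, 0.001, -1.498]
force: [1.0, 1.1, -0.1]
grip_width: 0.0397
finger_force: 0.0
clock: 8.3
position: [0.5673, -0.2962, 0.1691]
tool_rot: [-3.141, 0.001, -0.501]
force: [-0.1, -0.4, -0.7]
grip_width: 0.0402
finger_force: 0.0
clock: 8.97
position: [0.567, -0.2964, 0.1192]
tool_rot: [-3.141, 0.001, 0.108]
force: [-0.0, -0.7, 0.7]
grip_width: 0.04
finger_force: 0.0
pos [ 0.567  -0.2964  0.1192] shift [0.0029 0.0007 0.0852] turn [-0.04  0.06 -0.3 ]
((0.5683794021606445, -0.2975851595401764), (0.04489019140601158, 0.01305304653942585), 6.788263320922852) [[ 0.5453202  -0.2937574 ]
 [ 0.54686314 -0.30671898]
 [ 0.5914386  -0.3014129 ]
 [ 0.58989567 -0.28845134]]
```

View pics/w2.png

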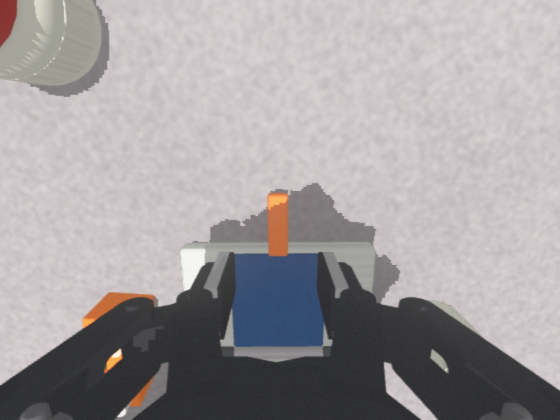

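The wrist view shows the tab at px (277,195–255), centred between the fingers. I'll move 6 mm forward, descend and grip.

```bash

python3 -m crank '0.04 .006 .001 .02 0 0 0;0.04 0 0 .02 0 0 0;0.04 0 0 .02 0 0 0;0.04 0 0 .015 0 0 0;0.04 0 0 .010 0 0 0;0.04 0 0 0 0 0 0;0.005 0 0 0 0 0 0;0.005 0 0 0 0 0 0' 25
python3 -m crank '0.005 0 0 0 0 0 0;0.005 0 0 0 0 0 0;0.005 0 0 0 0 0 0;0.005 0 0 0 0 0 0;0.005 -.0004 0 -.0099 0 0 0;0.005 -.0013 0 -.0099 0 0 0;0.005 -.0022 0 -.0097 0 0 0;0.005 0 0 0 0 0 0'
```

```text
clock: 9.68
position: [0.574, -0.2972, 0.0359]
tool_rot: [3.141, -0.001, 0.112]
force: [0.2, -0.5, 1.1]
grip_width: 0.017
finger_force: 0.0
clock: 10.35
position: [0.5691, -0.2974, 0.0664]
tool_rot: [-3.142, -0.0, 0.112]
force: [-1.8, -0.4, -4.2]
grip_width: 0.0131
finger_force: 27.2
```

Lifting as expected (width 13 mm, force about −4 N). I'll continue the arc.

```bash

python3 -m crank '0.005 -.003 0 -.0095 0 0 0;0.005 -.0038 0 -.0092 0 0 0;0.005 -.0046 0 -.0088 0 0 0;0.005 -.0053 0 -.0084 0 0 0;0.005 -.0061 0 -.0079 0 0 0;0.005 -.0067 0 -.0073 0 0 0;0.005 -.0073 0 -.0067 0 0 0;0.005 -.0079 0 -.0061 0 0 0'
python3 -m crank '0.005 -.0084 0 -.0053 0 0 0;0.005 -.0088 0 -.0046 0 0 0;0.005 -.0092 0 -.0038 0 0 0;0.005 -.0095 0 -.0030 0 0 0;0.005 -.0097 0 -.0022 0 0 0;0.005 0 0 0 0 0 0;0.005 0 0 0 0 0 0;0.005 0 0 0 0 0 0'
python3 - <<'E'
from h import *
f=grab("side");save(f,"s2.png");cv2.imwrite("pics/s2c.png",cv2.resize(f["pixels"][110:230,230:390,::-1],None,fx=4,fy=4))
E
```

```text
clock: 11.02
position: [0.5248, -0.3024, 0.1291]
tool_rot: [3.141, -0.001, 0.113]
force: [2.1, -1.9, -5.1]
grip_width: 0.0138
finger_force: 27.3
clock: 11.68
position: [0.4796, -0.3076, 0.1475]
tool_rot: [3.142, -0.0, 0.113]
force: [0.6, 0.5, 9.2]
grip_width: 0.0131
finger_force: 29.6
```

View pics/s2c.png

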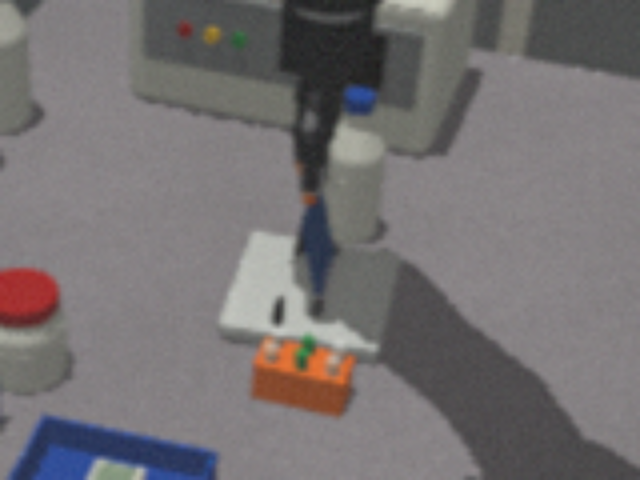

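The side crop shows the back nearly upright at px (318,240), with the tab in the fingers and the timer in the tray. I'll release.

```bash

python3 -m crank '0.05 0 0 0 0 0 0;0.05 0 0 0 0 0 0;0.05 0 0 0 0 0 0;0.05 0 0 0 0 0 0;0.05 0 0 0 0 0 0;0.05 0 0 0 0 0 0;0.05 0 0 0 0 0 0;0.05 0 0 -.03 0 0 0'
python3 -m crank '0.05 0 0 -.035 0 0 0;0.05 0 0 -.035 0 0 0;0.05 0 0 -.035 0 0 0;0.05 0 0 -.035 0 0 0;0.05 0 0 -.025 0 0 0;0.05 0 0 0 0 0 0;0.05 0 0 0 0 0 0;0.05 0 0 0 0 0 0'
python3 - <<'E'
from h import *
f=grab("top");P=cloud(f);H=cv2.cvtColor(f["pixels"],cv2.COLOR_RGB2HSV);hu,s=H[...,0],H[...,1]
w=(abs(P[...,0]-.46)<.13)&(abs(P[...,1]+.308)<.05)&(P[...,2]<.17)&(P[...,2]>.025)
for n,m in(("blue",(hu>100)&(hu<125)&(s>120)),("orange",(hu<15)&(s>150))):
    q=P[w&m];print(n,len(q),np.nanpercentile(q,[5,50,95],axis=0).round(3).tolist() if len(q) else '')
f=grab("wrist");P=cloud(f);H=cv2.cvtColor(f["pixels"],cv2.COLOR_RGB2HSV);hu,s=H[...,0],H[...,1]
m=(hu>100)&(hu<125)&(s>120)&(abs(P[...,0]-.46)<.1)&(abs(P[...,1]+.308)<.05)&(P[...,2]>.04);B=P[m];print(len(B))
if len(B)>30:
    c=B.mean(0);print(c,np.linalg.svd(B-c,full_matrices=False)[2][2])
f=grab("side");cv2.imwrite("pics/s3c.png",cv2.resize(f["pixels"][110:230,230:390,::-1],None,fx=4,fy=4))
E
```

```text
clock: 12.4
position: [0.4782, -0.306, 0.1735]
tool_rot: [-3.138, 0.006, 0.113]
force: [-0.3, -0.2, -0.8]
grip_width: 0.0501
finger_force: 0.0
clock: 13.07
position: [0.4797, -0.3071, 0.3415]
tool_rot: [-3.141, 0.001, 0.113]
force: [-0.5, -0.1, -0.9]
grip_width: 0.0499
finger_force: 0.0
blue 199 [[0.422, -0.327, 0.052], [0.439, -0.299, 0.077], [0.454, -0.281, 0.108]]
orange 0 
0
```

View pics/s3c.png

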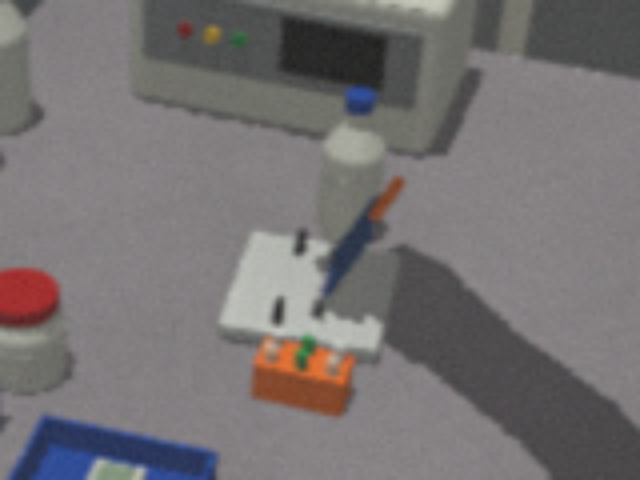

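The side crop shows the back open and leaning to the rear at px (350,240). Next I'll move above the dock.

```bash

python3 -m crank '0.06 -.0005 -.0352 0 0 0 0;0.06 -.0005 -.0352 0 0 0 0;0.06 -.0005 -.0352 0 0 0 0;0.06 -.0005 -.0352 0 0 0 0;0.06 -.0005 -.0352 0 0 0 0;0.06 -.0005 -.0352 0 0 0 0;0.06 -.0005 -.0352 0 0 0 0;0.06 -.0005 -.0352 0 0 0 0'
python3 -m crank '0.06 -.0005 -.0352 0 0 0 0;0.06 -.0005 -.0352 0 0 0 0;0.06 -.0005 -.0352 0 0 0 0;0.06 -.0005 -.0352 0 0 0 0;0.06 -.0005 -.0352 0 0 0 0;0.06 -.0005 -.0352 0 0 0 0;0.06 -.0005 -.0352 0 0 0 0;0.06 -.0005 -.0352 0 0 0 0'
python3 -m crank '0.06 0 0 0 0 0 -6.96;0.06 0 0 0 0 0 -6.96;0.06 0 0 0 0 0 -6.96;0.06 0 0 0 0 0 -6.96;0.06 0 0 0 0 0 -6.96;0.06 0 0 0 0 0 -6.96;0.06 0 0 0 0 0 -6.96;0.06 0 0 0 0 0 -6.96'
python3 -m crank '0.06 0 0 0 0 0 -6.96;0.06 0 0 0 0 0 -6.96;0.06 0 0 0 0 0 -6.96;0.06 0 0 0 0 0 -6.96;0.06 0 0 0 -6.25 0 0;0.06 0 0 0 -6.25 0 0;0.06 0 0 0 -6.25 0 0;0.06 0 0 0 -6.25 0 0'
cat >> h.py <<'E'
def tilted(front_deg,a=25): return Ro.from_euler('z',front_deg,degrees=True).as_matrix()@down(90)@Ro.from_euler('x',-a,degrees=True).as_matrix()
E
python3 - <<'E'
from h import *
print(tilted(0).round(2).tolist())
go([.4075,.2507,.274],tilted(0.2))
f=grab("wrist");save(f,"w3.png");P=cloud(f);np.save("w3c.npy",P);H=cv2.cvtColor(f["pixels"],cv2.COLOR_RGB2HSV);hu,s=H[...,0],H[...,1]
m=(hu>18)&(hu<32)&(s>140)&(P[...,2]>.17)&(P[...,2]<.23);B=P[m];print(len(B))
if len(B): print(np.nanpercentile(B,[0,2,50,98,100],axis=0).round(4))
print(telemetry.observe()["qpos"].round(2))
E
```

```text
clock: 13.88
position: [0.4434, -0.0265, 0.3417]
tool_rot: [3.141, 0.001, 0.113]
force: [1.2, -0.4, 0.1]
grip_width: 0.0599
finger_force: 0.0
clock: 14.55
position: [0.4078, 0.2528, 0.3415]
tool_rot: [3.141, 0.001, 0.113]
force: [0.6, -0.7, 0.1]
grip_width: 0.0599
finger_force: 0.0
clock: 15.22
position: [0.4083, 0.2511, 0.3414]
tool_rot: [-3.141, 0.001, 1.091]
force: [-0.1, 0.1, -0.6]
grip_width: 0.0596
finger_force: 0.0
clock: 15.88
position: [0.4083, 0.2515, 0.342]
tool_rot: [2.704, -0.002, 1.572]
force: [0.9, 0.0, -0.5]
grip_width: 0.0599
finger_force: 0.0
[[0.0, 0.91, 0.42], [1.0, -0.0, -0.0], [0.0, 0.42, -0.91]]
pos [0.4083 0.2515 0.342 ] shift [-0.001  -0.0295  0.0613] turn [ 0.07 -0.03 -0.18]
1897
[[0.4384 0.1809 0.1733]
 [0.4394 0.1843 0.1954]
 [0.4442 0.2525 0.2028]
 [0.4528 0.3103 0.2051]
 [0.4634 0.3125 0.2061]]
[-0.84  0.03 -0.07  2.12  0.51  0.77 -1.24]
```

View pics/w3.png

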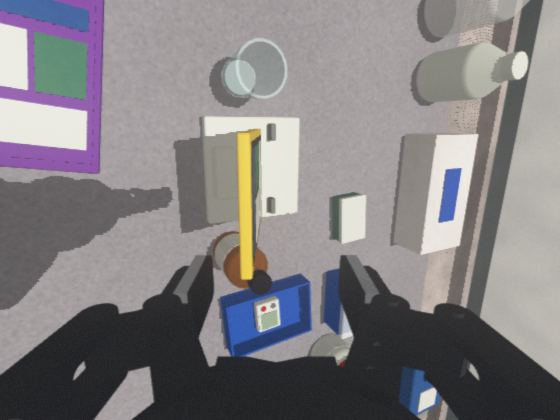

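The wrist view shows the tablet's top edge as the yellow strip at px (245,130–278). It runs along image-vertical, so it is square to the closing direction.

```bash

python3 -m crank '0.06 -.003 -.03 .02 0 0 0;0.06 -.001 0 .03 0 0 0;0.06 0 0 0.01 0 0 0;0.06 0 0 0 0 0 0;0.06 0 0 0 0 0 0;0.06 0 0 0 0 0 0;0.06 0 0 0 0 0 0;0.06 0 0 0 0 0 0'
python3 - <<'E'
from h import *
f=grab("wrist");P=cloud(f);H=cv2.cvtColor(f["pixels"],cv2.COLOR_RGB2HSV);hu,s=H[...,0],H[...,1]
m=(hu>18)&(hu<32)&(s>140)&(P[...,2]>.17)&(P[...,2]<.23)
p,R=pose();L=(P[m]-p)@R  # tool coords
L=L[~np.isnan(L[:,0])];zt=np.percentile(L[:,2],3);E=L[abs(L[:,2]-zt-.0)<.004]
print(len(L),len(E),"z top",zt.round(4),"x",np.percentile(E[:,0],[0,2,98,100]).round(4),"y",np.percentile(E[:,1],[2,25,50,75,98]).round(4))
print("slope deg",np.degrees(np.polyfit(E[:,0],E[:,1],1)[0]).round(2))
go([.4498,.2467,.1833],tilted(0.2))
E
```

```text
clock: 16.6
position: [0.4067, 0.2475, 0.2759]
tool_rot: [2.707, -0.001, 1.57]
force: [0.9, 0.7, -0.4]
grip_width: 0.0599
finger_force: 0.0
2709 2703 z top 0.0805 x [-0.0665 -0.0622  0.0629  0.0647] y [-0.0023  0.0005  0.003   0.0055  0.0078]
slope deg 0.3
pos [0.4067 0.2474 0.2758] shift [-0.0007  0.0003  0.102 ] turn [-0.13  0.07 -0.23]
```

```bash

python3 -m crank '0.06 -.0007 .0028 .025 0 0 0;0.06 0 0 .025 0 0 0;0.06 0 0 .025 0 0 0;0.06 0 0 .017 0 0 0;0.06 0 0 0.010 0 0 0;0.06 0 0 0 0 0 0;0.06 0 0 0 0 0 0;0.06 0 0 0 0 0 0'
python3 -m crank '0.002 0 0 0 0 0 0;0.002 0 0 0 0 0 0;0.002 0 0 0 0 0 0;0.002 0 0 0 0 0 0;0.002 0 0 0 0 0 0;0.002 0 0 0 0 0 0;0.002 0 0 0 0 0 0;0.002 0 0 0 0 0 0' 80
python3 - <<'E'
from h import *
p,R=pose();print(p,R.round(4).tolist())
E
```

```text
clock: 17.32
position: [0.4519, 0.2467, 0.1845]
tool_rot: [2.708, -0.0, 1.57]
force: [0.0, -0.3, 0.4]
grip_width: 0.0601
finger_force: 0.0
clock: 17.98
position: [0.4521, 0.2466, 0.184]
tool_rot: [2.708, -0.0, 1.57]
force: [-1.7, -0.8, 7.4]
grip_width: 0.0097
finger_force: 78.4
[0.45209936 0.24658314 0.18398729] [[0.0005, 0.9073, 0.4204], [1.0, -0.0005, -0.0001], [0.0001, 0.4204, -0.9073]]
```

Gripped. I'll lift straight up.

```bash

python3 -m crank '0.002 0 .0042 -.0091 0 0 0;0.002 0 .0084 -.0181 0 0 0;0.002 0 .0126 -.0272 0 0 0;0.002 0 .0126 -.0272 0 0 0;0.002 0 .0126 -.0272 0 0 0;0.002 0 .0126 -.0272 0 0 0;0.002 0 .0126 -.0272 0 0 0;0.002 0 0 0 0 0 0'
python3 - <<'E'
from h import *
go([.5,-.035,.37],tilted(0));print(telemetry.observe()["qpos"].round(2),telemetry.observe()["grip_width"],telemetry.observe()["force"])
E
```

```text
clock: 18.65
position: [0.4529, 0.2473, 0.3686]
tool_rot: [2.704, -0.004, 1.57]
force: [0.2, 0.0, -4.6]
grip_width: 0.0101
finger_force: 78.8
pos [0.4529 0.2473 0.3686] shift [-0.2823  0.044   0.0177] turn [ 0.08 -0.21 -0.13]
[-0.71  0.06 -0.09  2.01  0.44  0.81 -1.07] 0.010088411389959981 [ 0.22605514  0.03342311 -4.56296796]
```

```bash

python3 -m crank '0.002 -.0353 .0055 .0022 0 0 0;0.002 -.0353 .0055 .0022 0 0 0;0.002 -.0353 .0055 .0022 0 0 0;0.002 -.0353 .0055 .0022 0 0 0;0.002 -.0353 .0055 .0022 0 0 0;0.002 -.0353 .0055 .0022 0 0 0;0.002 -.0353 .0055 .0022 0 0 0;0.002 -.0353 .0055 .0022 0 0 0'
python3 -m crank '0.002 -.0353 -.0111 -.0052 0 0 0;0.002 -.0353 -.0111 -.0052 0 0 0;0.002 -.0353 -.0111 -.0052 0 0 0;0.002 -.0353 -.0111 -.0052 0 0 0;0.002 -.0353 -.0111 -.0052 0 0 0;0.002 -.0353 -.0111 -.0052 0 0 0;0.002 -.0353 -.0111 -.0052 0 0 0;0.002 0 0 0 0 0 0'
python3 - <<'E'
from h import *
go([.402,-.317,.3655],tilted(6.6));print(telemetry.observe()["qpos"].round(2),telemetry.observe()["grip_width"],telemetry.observe()["force"])
f=grab("wrist");save(f,"w4.png");P=cloud(f)
H=cv2.cvtColor(f["pixels"],cv2.COLOR_RGB2HSV);hu,s=H[...,0],H[...,1];p,R=pose();L=(P-p)@R
m=(hu>18)&(hu<32)&(s>140)&(abs(L[...,2])<.04)
B=L[m];print(len(B),np.nanpercentile(B,[0,2,50,98,100],axis=0).round(4) if len(B) else '')
E
```

```text
clock: 19.32
position: [0.4984, -0.0379, 0.3652]
tool_rot: [2.709, 0.001, 1.57]
force: [1.9, 0.8, -5.5]
grip_width: 0.0102
finger_force: 78.9
clock: 19.98
position: [0.4102, -0.2888, 0.3661]
tool_rot: [2.709, 0.003, 1.565]
force: [0.1, -1.4, -3.5]
grip_width: 0.0101
finger_force: 79.1
pos [ 0.4102 -0.2888  0.3661] shift [-0.0283 -0.0076 -0.0028] turn [-0.24  3.09 -6.2 ]
[-0.05  0.04  0.73  2.04 -0.43  0.76  0.94] 0.010071682778881293 [ 0.11615888 -1.36597879 -3.4579792 ]
4854 [[-0.024  -0.0063 -0.0231]
 [-0.021  -0.0058 -0.0223]
 [ 0.0128 -0.0009 -0.021 ]
 [ 0.0622  0.0045 -0.0191]
 [ 0.0633  0.0058 -0.0025]]
```

View pics/w4.png

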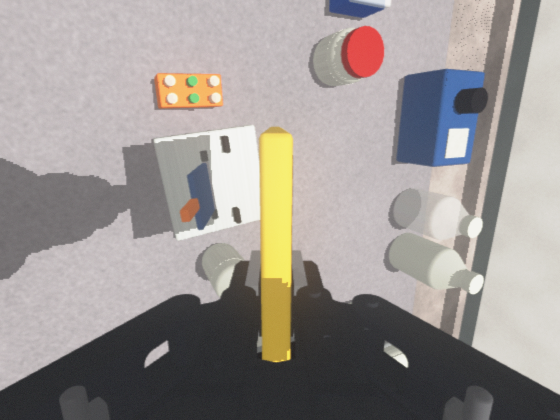

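The wrist view shows the tablet's yellow top edge at px (277,130–360), with the stand behind it at about (205,180). The back is open and the foot stops are at (225,144) and (237,215). I'll remeasure the stand from here.

```bash

python3 - <<'E'
from h import *
f=grab("wrist");P=cloud(f);Z=P[...,2];near=(abs(P[...,0]-.473)<.12)&(abs(P[...,1]+.309)<.12)
m=(near&(Z>.012)&(Z<.05)&(f["pixels"].max(-1)>0)).astype(np.uint8)
c=max(cv2.findContours(m,0,2)[0],key=cv2.contourArea)
q=np.array([ray(f,u,v,.02)[:2] for u,v in c[:,0].astype(float)],np.float32);r=cv2.minAreaRect(q);print(r,cv2.boxPoints(r).round(4).tolist())
d=(near&(Z>.028)&(Z<.042)&(f["pixels"].max(-1)<60)).astype(np.uint8)
n,l,st,ce=cv2.connectedComponentsWithStats(d)
for i in range(1,n):
    if st[i,4]>20: print(st[i],ce[i].round(1),np.nanmedian(P[l==i],0).round(4))
E
```

```text
((0.47108379006385803, -0.3078901469707489), (0.14405907690525055, 0.14916656911373138), 6.513319492340088) [[0.3910999894142151, -0.24199999868869781], [0.40799999237060547, -0.3901999890804291], [0.5511000156402588, -0.37380000948905945], [0.5342000126838684, -0.225600004196167]]
```

```bash

python3 -m crank '0.002 -.0133 -.0038 -.0014 0 0 0;0.002 -.0133 -.0038 -.0014 0 0 0;0.002 0 0 0 -.1 1.5 -3.1;0.002 0 0 0 -.1 1.5 -3.1;0.002 0 0 0 0 0 0;0.002 0 0 0 0 0 0;0.002 0 0 0 0 0 0;0.002 0 0 0 0 0 0'
python3 - <<'E'
from h import *
go([.402,-.3155,.3655],tilted(6.6));go([.402,-.3155,.2],tilted(6.6));p,R=pose();print("foot",(p+R[:,2]*.1785).round(4))
E
```

```text
clock: 20.75
position: [0.4053, -0.309, 0.3658]
tool_rot: [2.705, -0.002, 1.69]
force: [1.9, -0.0, -4.5]
grip_width: 0.0099
finger_force: 79.0
pos [ 0.4053 -0.309   0.3658] shift [-0.0061 -0.0038 -0.0014] turn [ 0.02 -0.19  0.16]
pos [ 0.4053 -0.309   0.3658] shift [-0.0064 -0.0738  0.1485] turn [ 0.02 -0.19  0.16]
foot [ 0.4802 -0.2997  0.2041]
```

```bash

python3 -m crank '0.002 -.0062 -.0039 -.0013 0 0 0;0.002 0 -.0115 .0247 0 0 0;0.002 0 -.0115 .0247 0 0 0;0.002 0 -.0115 .0247 0 0 0;0.002 0 -.0115 .0247 0 0 0;0.002 0 -.0115 .0247 0 0 0;0.002 0 -.0085 .018 0 0 0;0.002 0 0 0 0 0 0'
python3 - <<'E'
from h import *
go([.402,-.3155,.1855],tilted(6.6));p,R=pose();print("foot",(p+R[:,2]*.1785).round(4))
f=grab("side");cv2.imwrite("pics/s4c.png",cv2.resize(f["pixels"][90:230,230:390,::-1],None,fx=4,fy=4))
E
```

```text
clock: 21.42
position: [0.4008, -0.3146, 0.2061]
tool_rot: [2.709, -0.005, 1.69]
force: [0.4, 0.2, -3.8]
grip_width: 0.0105
finger_force: 79.3
pos [ 0.4008 -0.3146  0.2061] shift [-0.0011 -0.0077  0.0191] turn [-0.22 -0.35  0.1 ]
foot [ 0.475 -0.305  0.044]
```

View pics/s4c.png

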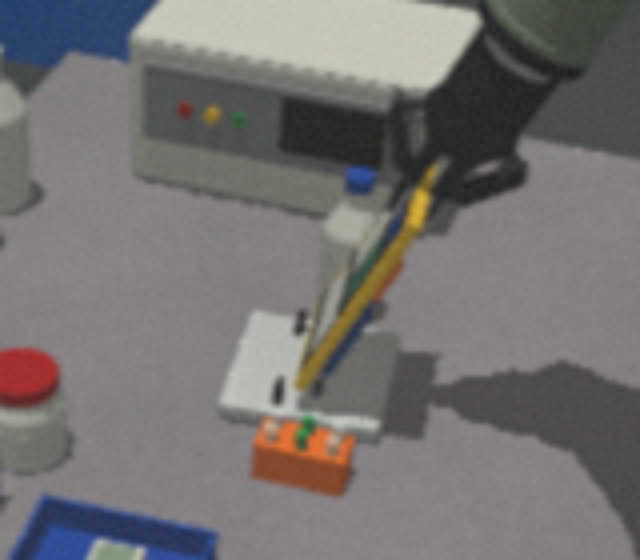

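The side crop shows the tablet above the base, with its lower edge at px (305,385). That is behind the stops and in front of the blue back. I'll lower it gently.

```bash

python3 -m crank '0.002 -.001 -.0017 .0055 0 0 0;0.002 0 -.0022 .0055 0 0 0;0.002 0 -.0016 .0035 0 0 0;0.002 0 -.0012 .0027 0 0 0;0.002 0 0 0 0 0 0;0.002 0 0 0 0 0 0;0.002 0 0 0 0 0 0;0.002 0 0 0 0 0 0'
python3 - <<'E'
from h import *
go([.402,-.3155,.1855],tilted(6.6));p,R=pose();print("foot",(p+R[:,2]*.1785).round(4))
E
```

```text
clock: 22.13
position: [0.4033, -0.3169, 0.1912]
tool_rot: [2.704, -0.001, 1.691]
force: [-0.2, -0.2, -3.5]
grip_width: 0.0102
finger_force: 79.3
pos [ 0.4033 -0.3169  0.1912] shift [ 0.0015 -0.0034  0.0047] turn [ 0.05 -0.18  0.21]
foot [ 0.4783 -0.3077  0.0295]
```

```bash

python3 -m crank '0.002 .001 -.0022 .0012 0 0 0;0.002 0 -.0008 .0018 0 0 0;0.002 0 -.0008 .0018 0 0 0;0.002 0 -.0004 .0009 0 0 0;0.002 0 0 0 0 0 0;0.002 0 0 0 0 0 0;0.002 0 0 0 0 0 0;0.002 0 0 0 0 0 0'
python3 - <<'E'
from h import *
p,R=pose();print("foot",(p+R[:,2]*.1785).round(4),telemetry.observe()["force"])
E
```

```text
clock: 22.8
position: [0.4016, -0.3161, 0.1843]
tool_rot: [2.704, -0.002, 1.69]
force: [-7.8, 2.8, 9.9]
grip_width: 0.01
finger_force: 81.8
foot [ 0.4766 -0.3068  0.0226] [-7.78115112  2.84058133  9.85141818]
```

The tablet is standing on the base (lower edge at about 22.6 mm, 10 N contact). I'll release slowly.

```bash

python3 -m crank '0.012 0 0 0 0 0 0;0.014 0 0 0 0 0 0;0.016 0 0 0 0 0 0;0.02 0 0 0 0 0 0;0.025 0 0 0 0 0 0;0.03 0 0 0 0 0 0;.04 0 0 0 0 0 0;0.04 0 0 0 0 0 0' 20
python3 - <<'E'
from h import *
print(pose()[0],telemetry.observe()["force"])
f=grab("wrist");P=cloud(f);H=cv2.cvtColor(f["pixels"],cv2.COLOR_RGB2HSV);hu,s=H[...,0],H[...,1];p,R=pose();L=(P-p)@R
m=(hu>18)&(hu<32)&(s>140)&(abs(L[...,2])<.06)
B=L[m];print(len(B),np.nanpercentile(B,[0,2,50,98,100],axis=0).round(4))
E
```

```text
clock: 23.47
position: [0.4017, -0.316, 0.184]
tool_rot: [2.705, -0.002, 1.691]
force: [-0.4, 0.5, -0.3]
grip_width: 0.0399
finger_force: 0.0
[ 0.40172186 -0.31597285  0.18396048] [-0.43842767  0.45740611 -0.32434221]
6939 [[-0.0296 -0.008  -0.0548]
 [-0.017  -0.0075 -0.022 ]
 [ 0.0303 -0.0024 -0.0208]
 [ 0.0652  0.0027 -0.019 ]
 [ 0.0664  0.0034  0.0578]]
```

```bash

python3 -m crank '0.04 0 -.0025 0 0 0 0;0.04 0 0 -.01 0 0 0;0.04 0 0 -.02 0 0 0;0.04 0 0 -.02 0 0 0;0.04 0 0 -.025 0 0 0;0.04 0 0 -.025 0 0 0;0.04 0 0 -.025 0 0 0;0.04 0 0 -.02 0 0 0'
python3 -m crank '0.04 0 0 0 0 0 0;0.04 0 0 0 0 0 0;0.04 0 0 0 0 0 0;0.04 0 0 0 0 0 0;0.04 0 0 0 0 0 0;0.04 0 0 0 0 0 0;0.04 0 0 0 0 0 0;0.04 0 0 0 0 0 0'
python3 - <<'E'
from h import *
f=grab("wrist");P=cloud(f);H=cv2.cvtColor(f["pixels"],cv2.COLOR_RGB2HSV);hu,s=H[...,0],H[...,1]
m=(hu>18)&(hu<32)&(s>140)&(P[...,2]>.185)&(P[...,2]<.23)&(abs(P[...,1]+.31)<.12)
B=P[m];B=B[~np.isnan(B[:,0])];print(len(B),np.percentile(B,[1,50,99],axis=0).round(4),"edge slope(dx/dy)",np.degrees(np.arctan(np.polyfit(B[:,1],B[:,0],1)[0])))
f=grab("side");S=f["pixels"];a=cv2.resize(S[90:250,200:400,::-1],None,fx=4,fy=4)
cv2.imwrite("pics/end.png",a[:600])
E
```

```text
clock: 24.18
position: [0.3375, -0.3242, 0.3156]
tool_rot: [2.704, -0.001, 1.69]
force: [0.0, -0.3, -0.2]
grip_width: 0.0399
finger_force: 0.0
clock: 24.85
position: [0.3385, -0.3237, 0.314]
tool_rot: [2.705, -0.002, 1.691]
force: [0.5, 0.1, -0.0]
grip_width: 0.0399
finger_force: 0.0
1384 [[ 0.3798 -0.3793  0.199 ]
 [ 0.3921 -0.3285  0.2016]
 [ 0.4014 -0.2528  0.2042]] edge slope(dx/dy) -8.299138756001756
```

View pics/end.png

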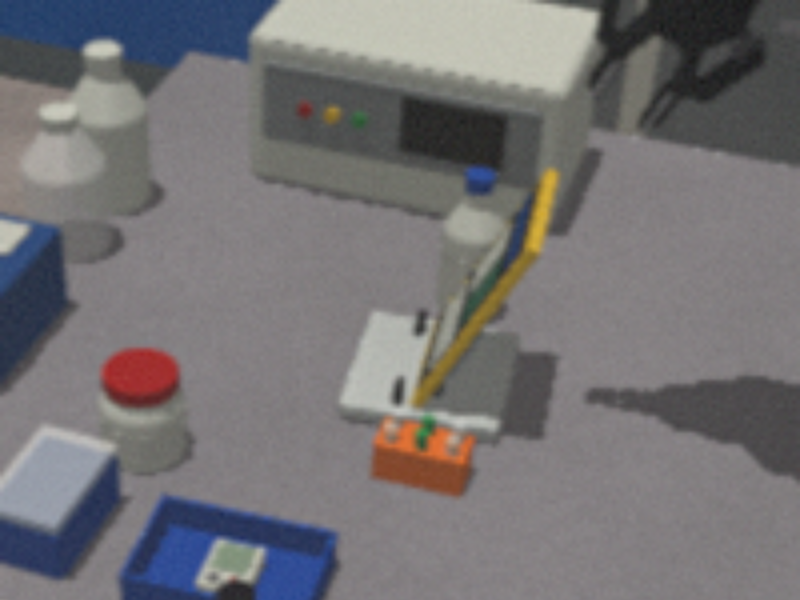

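The final view shows the tablet leaning on the open stand behind the stops, centred, with the timer in the tray and the bystanders untouched. I'll hand in.

```bash
python3 -c "
from workcell import bot
print(bot.job_done())"
```

```text
the job is handed in; nothing more can be done
None
```

I've handed the job in at about 25 s on the clock: the timer is flat in the tray, the stand is snapped open, and the tablet is released and leaning on it, centred with its screen to the front. The last pictures show everything in place, but the hand-in didn't return a verdict.

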